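# Close the exposure unit and hold its sprung shutter half open

## Robot

A 7-joint arm with a two-finger parallel gripper is mounted at the origin on a cart in front of the work surface, level with it; the furniture and walls round the work are solid. World frame = base frame: x ahead of the robot, y to its left, z up, the work surface at z = 0. Lengths are in m, angles in degrees, forces in N, time in s.
With the tool pointing down it reaches from about 0.4 to 0.85 m from the base axis. Payload 10.4 kg.
Tool frame: the origin (TCP) lies at the very end of the fingers, on their centre line; the grasp point (between the pads) lies 19 mm behind it; z points along the fingers, y is the line along which they close (so a half turn about z gives the same grasp; the last joint's range is limited). The gripper opens to 87 mm and grips with 3 to 60 N. Pads are 19 mm wide; open, the fingers measure 117 mm over their backs; the gripper's body (75 mm by 190 mm) begins 51 mm behind the grasp point.
Start: joints at [69.351, 19.034, -3.707, 83.658, 1.238, 77.344, -5.071], TCP at [0.207, -0.59, 0.223] pointing down, gripper open.
Joint ranges: [-148.97, 148.97], [-28.65, 121.19], [-84.17, 76.75], [9.2, 138.47], [-72.65, 252.65], [3.7, 117.97], [-149.18, 149.18]. Speed limits (degrees/s): [127.2, 127.2, 159.86, 159.86, 180, 180, 180].

## Interface

Orientations are given as [roll, pitch, yaw] about the fixed x, y, z axes, in that order (R = Rz(yaw) Ry(pitch) Rx(roll)).
In Python, from plant import ctrl, gripper_to, kin, cams, finish_job, status gives the robot as it stands. Calls block until the motion is done:
- ctrl.goto(position, orientation): joint-space move of the TCP to a pose.
- ctrl.move_linear(position, rotation=None, v=0.15, threshold=None): straight line of the TCP; rotation=None keeps the orientation; v is the mean speed in m/s. With threshold (N) it stops when the force on the tool has changed by that much, and returns True; else False.
- ctrl.goto_joints(angles): joint-space move.
- gripper_to(opening, effort=None): opening from 0.0 (shut) to 1.0 (fully open); effort is the grip in N (None keeps the last); returns when the fingers have stopped.
- ctrl.wait(seconds).
- kin.ik(position, orientation): joint angles nearest the present ones, or None.
- cams.read_camera(name): name is "side" or "top" or "wrist"; returns a dict with "frame" (480x640x3 uint8, red, green, blue), "depth" (480x640 float32, m along the optical axis (not along the pixel's ray), 0 where there is no reading), "fx", "fy", "cx", "cy" (pixels), "rvec" (rotation vector, rad) and "tvec" (3), from world to camera coordinates, as OpenCV has them. Camera axes: x right, y down, z forward; pixel columns grow to the right and rows downward; lengths in m; the calibration is good to about 2 mm. A picture is of the moment at which its call begins.
A pose or a line that the arm cannot do raises ctrl.PlanningError and nothing moves.
- finish_job(): hands the job in; it is judged then, once.
Readings, each from a call of its own:
- status.get_time_s(): time.
- status.get_q(): joint angles.
- status.get_joint_vel(): joint speeds.
- status.get_joint_torque(): joint torques, N m.
- status.get_position(): TCP position.
- status.get_eef_rot(): TCP orientation.
- status.get_force(): force on the tool from outside, world axes, zero at the start.
- status.get_ft_torque(): the same for the moment, N m.
- status.get_opening(): opening from 0.0 (shut) to 1.0 (fully open).
- status.get_gripper_force(): force on a finger pad.
Only numpy, scipy, OpenCV 4.12 (cv2) and the standard library are available. Lean on these libraries where they do the work, as an engineer would, in place of code of your own. Each camera call takes 0.05 s, during which the arm holds its last target. There are 200 camera calls.

## Task

The dish is already loaded in the open drawer of the white exposure unit. Push the drawer fully home, and only then slide the sprung shutter on top of the unit to half open, with its pointer at the long middle line of the scale, never letting it go beyond three quarters open. The shutter springs shut if let go, so finish while still holding it steady at half open; leave the two bottles and the little box beside the unit where they stand.

Things in the scene. Friction and masses are not known exactly. Their poses are not given: they have to be found in the camera images.
- unit: White exposure unit, fixed, 160 (x) x 240 (y) x 60 mm high. Origin under its middle, on the work surface; x from drawer front to back, y to its left, the way the shutter opens, z up. On top: 50 x 55 mm aperture under a steel shutter plate between two rails (tops z = 70 mm), a scale before the front rail, and a fixed spring barrel along y from 42 to 108 mm at x = 0, top z = 79 mm.
- drawer (a joint): How far the drawer in the right half of the unit's front is open, in m: 0 is fully home, 0.08 the end stop. It slides along the unit's x axis (opens towards -x, pushed home towards +x), needs about 2 to 3 N to push and stays where it is left. A clear round dish is seated in it and goes with it.
- pull_face (a point): Centre of the flat front face of the drawer's pull, a solid steel block 60 mm wide (y), 24 mm high (z 22 to 46 mm), 14 mm deep, on the drawer front; moves with the drawer. Push it towards the unit's +x. With the drawer home it lies at x = -99, y = -57.5, z = 34 mm in the unit's frame.
- shutter (a joint): How far the shutter is open, in m: 0 shut, 0.03 half, 0.06 fully open. It slides towards the unit's +y against a spring that pushes back with 3 N when shut, 7.5 N at half, 12 N fully open; it springs shut when let go. The scale has long lines at shut, half (the longest) and fully open, short ones at the quarters.
- tab_top (a point): Centre of the top of the shutter's black upright tab, by which it is moved (moves with it): 30 mm wide (x), 12 mm thick (y, the way it slides), from z = 68 to 104 mm; nothing else on the unit is as high. Shutter shut, it lies at x = 0, y = -36 mm in the unit's frame. The pointer is in line with the tab.
- bottle_a: Brown glass bottle with a black cap, 36 mm across, 76 mm high, standing to the left of the unit. Origin at the centre of its underside. Leave it alone.
- bottle_b: Small brown dropper bottle, 24 mm across, 73 mm high, standing to the left of the unit. Origin at the centre of its underside. Leave it alone.
- slips: Little flat box of cover slips, 31 x 31 x 15 mm, lying to the right of the unit. Origin at the centre of its underside. Leave it alone.

How it is judged (in metres and radians):
On the way, in this order (a step that is already met when the one before it is completed fails the run):
1. the drawer is pushed fully home (value of joint drawer below 0.003 m), for 0.2 s.
2. the fingers hold the shutter at half open (value of joint shutter between 0.025 and 0.035 m and contact force between shutter and the fingers above 3 N), for 0.3 s.
At the end, for the whole second after the job is handed in: The drawer is home to within 3 mm; the shutter stands still at half travel, 30 mm open to within 5 mm, held there against its spring by the fingers (contact force above 3 N) through the last second; both bottles stand upright and the little box lies within 20 mm of where they were (all of step 2 and value of joint drawer below 0.003 m and velocity of joint shutter between -0.005 and 0.005 m/s and distance of each of bottle_a, bottle_b, slips from where it was at the start of the episode below 0.02 m and angle between each of bottle_a, bottle_b's own z axis and vertical below 0.2 rad); the arm keeps its last pose, push and grip.
It fails at once if the shutter is opened (over 8 mm) while the drawer is not home (over 5 mm open) (value of joint shutter above 0.008 m and value of joint drawer above 0.005 m).
It fails at once if the shutter goes beyond three quarters open (45 mm) (value of joint shutter above 0.045 m).
It fails at once if a bystander is moved by more than 20 mm (distance of any of bottle_a, bottle_b, slips from where it was at the start of the episode above 0.02 m).
It also fails if it takes over 38 s, if anything falls off the work surface, if the arm or the gripper's body presses on something with over 40 N, if the wrist force passes 120 N, or if a joint passes its speed limit or range.

## Working session

There is one attempt and no reset: what is moved stays moved. The work goes in short steps, each a Python script; the robot and the scene stay as the last script left them, time stands still between calls to the robot, and variables do not carry over. Pictures are saved under pics/ and viewed, at most 10 in all, crops included, and the job is handed in when it is done.

```bash
mkdir -p pics; cat > h.py <<'E'
import numpy as np, cv2
from plant import ctrl, gripper_to, kin, cams, finish_job, status
def cam(n):
    c=cams.read_camera(n); R=cv2.Rodrigues(np.array(c["rvec"],float))[0]; t=np.array(c["tvec"],float).ravel()
    v,u=np.mgrid[0:480,0:640]; d=c["depth"]
    P=np.stack([(u-c["cx"])/c["fx"]*d,(v-c["cy"])/c["fy"]*d,d],-1)
    return c["frame"],(P-t)@R,d
E
python3 - <<'E'
from h import *
for n in("top","side"):
    f,W,d=cam(n); cv2.imwrite(f"pics/{n}0.png",f[...,::-1]); np.savez(f"/tmp/{n}0.npz",f=f,W=W,d=d)
print(status.get_time_s())
E
```

```text
0.1
```

View pics/top0.png

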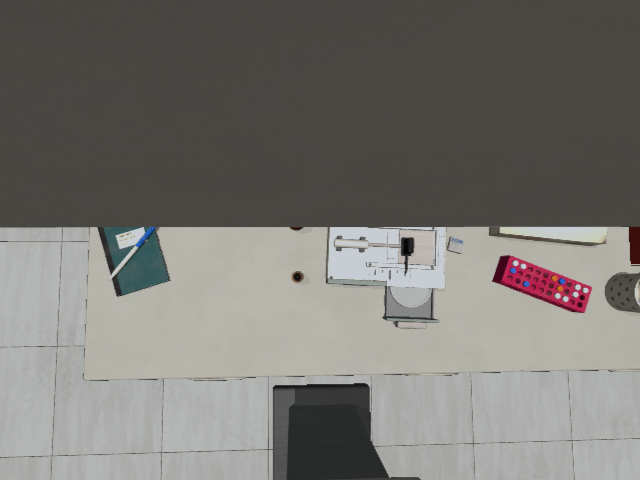

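View pics/side0.png

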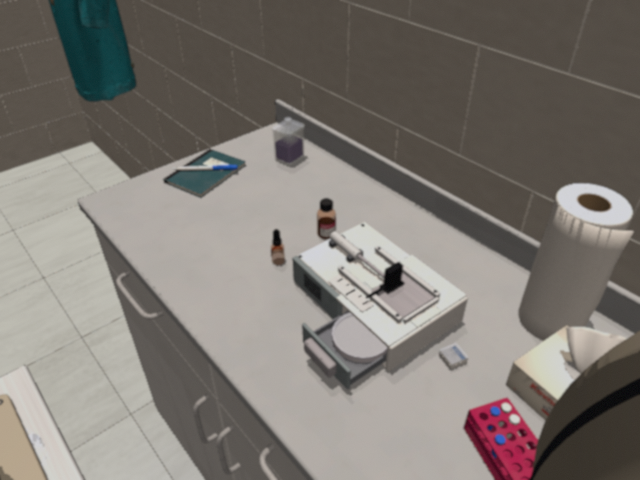

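The top view shows an overhead cabinet hiding everything above row 227. Unit front edge runs (327,283)-(445,289), the tab is at (407,246) and the pull at about (410,324). In the side view the tab is at (392,275), the bottles at (326,218) and (278,248), and the box at (453,356).

```bash
python3 - <<'E'
from h import *
T=np.load("/tmp/top0.npz");S=np.load("/tmp/side0.npz")
for p in [(100,300),(220,300),(226,300),(100,600),(360,340),(280,335),(284,440),(246,407),(240,407),(324,410),(322,398),(276,298),(245,455)]: print("top",p,T["W"][p].round(3))
for p in [(275,392),(264,396),(230,326),(205,326),(262,278),(356,453),(228,362),(355,318)]: print("side",p,S["W"][p].round(3))
def rect(W,m):
    P=W[m]; r=cv2.minAreaRect(P[:,:2].astype(np.float32)); print(len(P),r, P[:,2].min(),P[:,2].max())
    return r
for D in(S,T):
    W=D["W"];x,y,z=W[...,0],W[...,1],W[...,2]; near=(x>.2)&(x<.9)&(y>-.55)&(y<.3)
    m=near&(z>.054)&(z<.066); 
    n,l,st,c=cv2.connectedComponentsWithStats(m.astype(np.uint8)); k=1+np.argmax(st[1:,4]); r=rect(W,l==k); print("box",cv2.boxPoints(r).round(4).tolist())
    m=near&(z>.092)&(z<.12); n,l,st,c=cv2.connectedComponentsWithStats(m.astype(np.uint8))
    for k in range(1,n):
        if st[k,4]>15: print("hi",c[k],end="");rect(W,l==k)
E
```

```text
top (100, 300) [0.597 0.101 0.854]
top (220, 300) [0.597 0.098 0.677]
top (226, 300) [0.597 0.098 0.647]
top (100, 600) [0.597 0.04  0.856]
top (360, 340) [0.397 0.005 0.004]
top (280, 335) [0.561 0.019 0.059]
top (284, 440) [ 0.551 -0.192  0.057]
top (246, 407) [0.561 0.102 0.94 ]
top (240, 407) [ 0.636 -0.116  0.1  ]
top (324, 410) [ 0.472 -0.132  0.046]
top (322, 398) [ 0.476 -0.107  0.046]
top (276, 298) [0.569 0.092 0.072]
top (245, 455) [ 0.633 -0.24   0.018]
side (275, 392) [ 0.618 -0.126  0.097]
side (264, 396) [ 0.632 -0.12   0.105]
side (230, 326) [0.673 0.086 0.022]
side (205, 326) [0.676 0.09  0.077]
side (262, 278) [0.561 0.086 0.009]
side (356, 453) [ 0.629 -0.246  0.015]
side (228, 362) [0.693 0.014 0.061]
side (355, 318) [ 0.466 -0.136  0.045]
9038 ((0.6286203265190125, -0.08551938831806183), (0.2405039370059967, 0.16289955377578735), 86.99564361572266) 0.05400118764904523 0.06599046967389757
box [[0.5410000085830688, -0.2012999951839447], [0.7037000060081482, -0.20990000665187836], [0.7163000106811523, 0.030300000682473183], [0.553600013256073, 0.03880000114440918]]

[... 722 characters left out ...]
56482329073
hi [596.10727497 338.14303329]811 ((0.7242546081542969, -0.37827515602111816), (0.021665453910827637, 0.0636850893497467), 10.25706958770752) 0.09200967908752236 0.11934603252483256
5574 ((0.6089925169944763, -0.08574645221233368), (0.2378672957420349, 0.1231815442442894), 87.71646118164062) 0.0541277128556279 0.06598620128457837
box [[0.5426999926567078, -0.2020999938249588], [0.6657999753952026, -0.2070000022649765], [0.6753000020980835, 0.03060000017285347], [0.5522000193595886, 0.03550000116229057]]
hi [409.91666667 245.13888889]108 ((0.6267012357711792, -0.1214580088853836), (0.011346664279699326, 0.030148200690746307), 88.2203598022461) 0.09213172575454012 0.107646141738562
```

```bash
cat >> h.py <<'E'
C=np.array([.6286,-.0855]); a=np.radians(-3)
def U(x,y,z): return [C[0]+x*np.cos(a)-y*np.sin(a), C[1]+x*np.sin(a)+y*np.cos(a), z]
E
python3 - <<'E'
from h import *
print(status.get_eef_rot())
for yaw in(-3,177):
  for p in[(-.215,-.0575,.15),(-.215,-.0575,.028),(-.1085,-.0575,.028),(0,-.036,.17),(0,-.036,.082),(0,-.006,.082)]:
    q=kin.ik(U(*p),[180,0,yaw]); print(yaw,p,None if q is None else np.round(q,0))
E
```

```text
[-1.79927151e+02  3.61317049e-03  1.93582226e+01]
-3 (-0.215, -0.0575, 0.15) [ 42.  -1. -30. 115.  -0.  65. -81.]
-3 (-0.215, -0.0575, 0.028) [ 40.  10. -29. 122.   6.  49. -86.]
-3 (-0.1085, -0.0575, 0.028) [ 33.  22. -27. 108.  12.  54. -92.]
-3 (0, -0.036, 0.17) [ 28.  25. -28.  84.  12.  74. -94.]
-3 (0, -0.036, 0.082) [ 26.  29. -26.  89.  14.  65. -95.]
-3 (0, -0.006, 0.082) [ 25.  29. -28.  90.  15.  65. -99.]
177 (-0.215, -0.0575, 0.15) [ 49.  -0. -37. 115.  -0.  65. 100.]
177 (-0.215, -0.0575, 0.028) [ 49.  11. -39. 122.   9.  50.  91.]
177 (-0.1085, -0.0575, 0.028) [ 44.  24. -40. 107.  19.  55.  83.]
177 (0, -0.036, 0.17) [ 36.  28. -40.  84.  18.  75.  82.]
177 (0, -0.036, 0.082) [ 35.  32. -39.  89.  21.  66.  80.]
177 (0, -0.006, 0.082) [ 34.  32. -40.  89.  22.  66.  77.]
```

```bash
python3 - <<'E'
from h import *
R=[180,0,-3]
gripper_to(0.0,40)
ctrl.goto(U(-.215,-.0575,.15),R)
ctrl.move_linear(U(-.215,-.0575,.028))
print(status.get_time_s(),status.get_force())
hit=ctrl.move_linear(U(-.103,-.0575,.028),v=.05,threshold=14)
p=status.get_position(); ctrl.wait(.3)
print(hit,p,U(-.1085,-.0575,.028),status.get_force(),status.get_time_s())
f,W,d=cam("side"); cv2.imwrite("pics/s1.png",f[200:420,240:520][:,:,::-1].repeat(2,0).repeat(2,1))
E
```

```text
4.4333 [ 0.48103323 -0.45065331 -0.95088712]
True [ 0.51531663 -0.13711743  0.02723739] [np.float64(0.5172393779951595), np.float64(-0.1372427469960286), 0.028] [ 0.61334774  0.69570305 -0.01671023] 6.6333
```

View pics/s1.png

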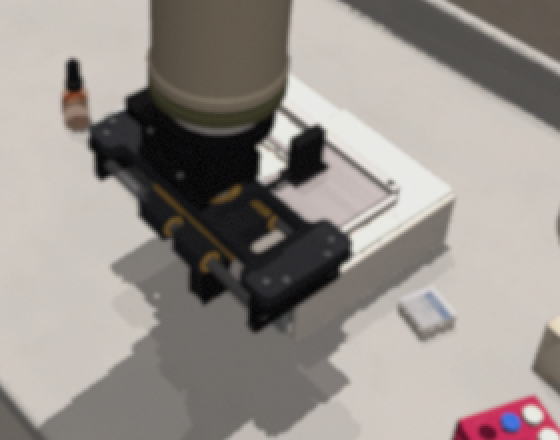

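The drawer looks about home: the gripper hides the pull and the tab at (306,155) is still shut. The arm stopped 2 mm short of nominal, so I'll press again to check for the hard stop.

```bash
python3 - <<'E'
from h import *
for k in range(2):
    hit=ctrl.move_linear(U(-.100,-.0575,.028),v=.02,threshold=18)
    p=status.get_position(); print(hit,p,status.get_force()); ctrl.wait(.25); print(status.get_position(),status.get_force())
ctrl.move_linear(U(-.16,-.0575,.03))
ctrl.move_linear(U(-.16,-.0575,.18),v=.25)
gripper_to(.6)
ctrl.goto(U(0,-.036,.18),[180,0,-3])
f,W,d=cam("wrist"); cv2.imwrite("pics/w1.png",f[...,::-1])
f,W,d=cam("top"); cv2.imwrite("pics/t1.png",f[200:360,300:500][:,:,::-1].repeat(3,0).repeat(3,1))
x,y,z=W[...,0],W[...,1],W[...,2]
m=(x>.44)&(x<.548)&(y>-.18)&(y<-.1)&(z>.036)&(z<.056); print(m.sum(), np.percentile(x[m],[2,50,98]) if m.any() else 0, U(-.099,-.0575,0))
print(status.get_time_s())
E
```

```text
True [ 0.51526245 -0.13720283  0.02636614] [-0.1115495   0.22824307 -0.47304836]
[ 0.5150557  -0.13721609  0.02611772] [0.73762161 0.28864859 0.15418035]
True [ 0.51512664 -0.13721694  0.02566379] [ 0.09014518  0.09199099 -0.03100742]
[ 0.51504161 -0.137215    0.02549884] [-0.8550752  -0.22386078 -0.45521957]
300 [0.52746434 0.5375152  0.54598403] [np.float64(0.526726358575328), np.float64(-0.13773993858033656), 0]
10.9167
```

View pics/w1.png

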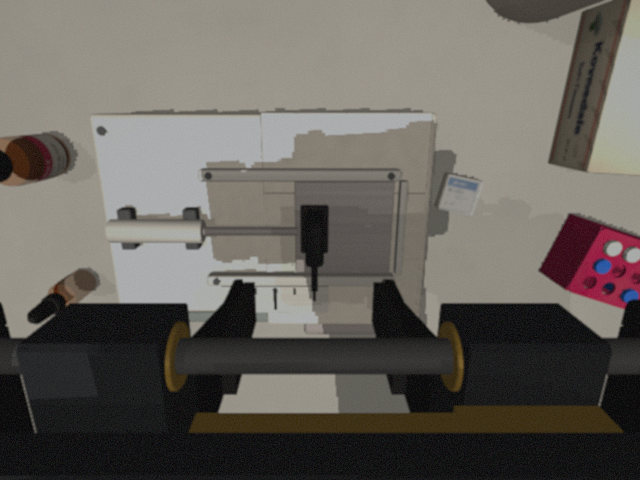

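View pics/t1.png

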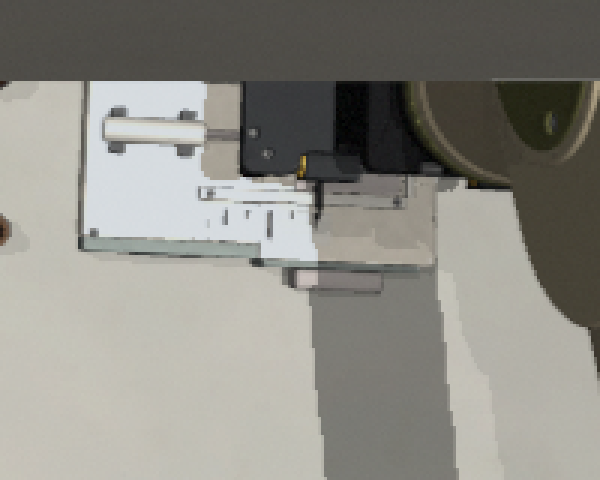

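The drawer is home: in the top view the pull sits against the front at (335,280), and its measured face is x 0.527 against 0.5267 expected. The wrist view shows the tab at (314,230), centred between the fingers, so I'll descend and grip.

```bash
python3 - <<'E'
from h import *
print(ctrl.move_linear(U(0,-.036,.082),v=.1,threshold=15),status.get_position())
gripper_to(0.0,45)
print(status.get_opening()*87,status.get_gripper_force(),status.get_position())
ctrl.move_linear(U(0,-.008,.082),v=.03)
ctrl.wait(.3)
print(status.get_position(),U(0,-.006,.082),status.get_force(),status.get_gripper_force(),status.get_time_s())
f,W,d=cam("side"); cv2.imwrite("pics/s2.png",f[200:400,270:480][:,:,::-1].repeat(3,0).repeat(3,1))
f,W,d=cam("top"); cv2.imwrite("pics/t2.png",cv2.resize(f[227:297,320:460][:,:,::-1],None,fx=5,fy=5,interpolation=2))
E
```

```text
False [ 0.62723986 -0.12144499  0.08278296]
11.746970000463099 44.99981738626957 [ 0.62671058 -0.12155602  0.08201389]
[ 0.62813464 -0.09452275  0.08199103] [np.float64(0.6282859842625423), np.float64(-0.09149177720852746), 0.082] [-0.27464509 -6.3750419   0.49526689] 45.00186759978533 14.1917
```

View pics/s2.png

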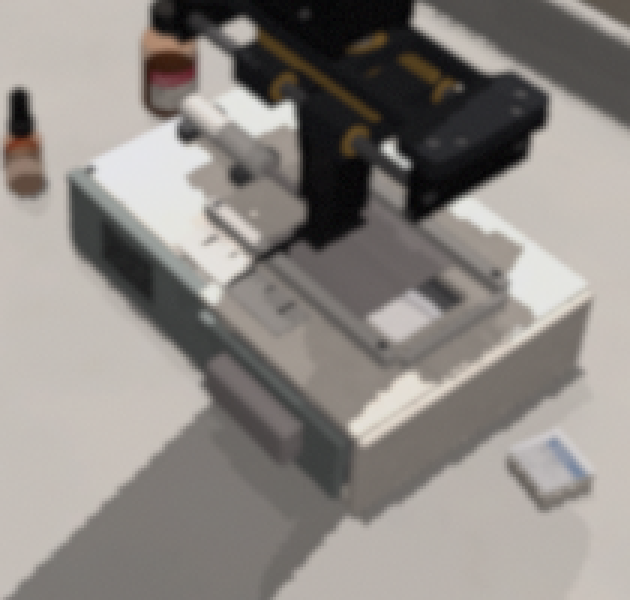

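View pics/t2.png

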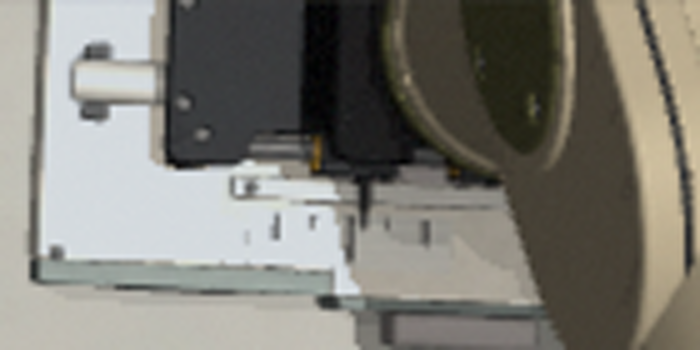

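The shutter is open and firmly held; the side view shows the drawer home and the box and bottles untouched. In the top view the scale lines are at columns 425 (shut), 350 (half) and 275 (full). The pointer is at 363, about 25–27 mm, so I'll move 4 mm further.

```bash
python3 - <<'E'
from h import *
ctrl.move_linear(U(0,-.0038,.082),v=.03)
ctrl.wait(.6)
print(status.get_position(),U(0,-.006,.082),status.get_force(),status.get_gripper_force(),status.get_time_s())
f,W,d=cam("top"); cv2.imwrite("pics/t3.png",cv2.resize(f[227:297,320:460][:,:,::-1],None,fx=5,fy=5,interpolation=2))
E
```

```text
[ 0.62835372 -0.09060088  0.08202526] [np.float64(0.6282859842625423), np.float64(-0.09149177720852746), 0.082] [-1.05779802 -7.4417475   0.18904873] 45.00282883644104 15.1833
```

View pics/t3.png

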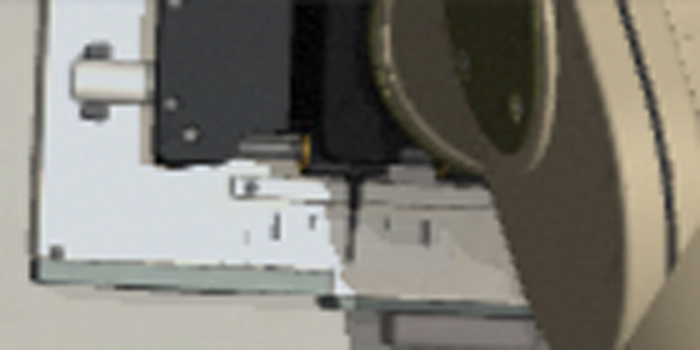

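The pointer at column 352 now lines up with the half line at 350. The measured force is 7.4 N against 7.5 N expected at half, so I'm handing in.

```bash
python3 -c "
from h import *
print(finish_job())"
```

```text
the job is handed in; nothing more can be done
None
```

I pushed the drawer fully home, then opened the shutter to half with its pointer on the long middle line. The gripper was still holding it there when I handed the job in at about 15 s, and neither the bottles nor the box was touched.

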